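# Hang the measuring head on the spring-balanced arm

## Task

Pick up the turned steel measuring head by its black knob and hang it by its flange in the fork of the spring-balanced arm. Keep hold and let it down gently with the sinking arm, following the arm's arc, until the spring carries the whole weight and everything is still, and only then let go, so that the arm neither drops nor springs up. Do not strain the arm, and leave the vial, the loupe and the small flat box where they are.

Things in the scene. Friction and masses are not known exactly. Their poses are not given: they have to be found in the camera images.
- head: measuring head, a turned part 142 mm tall, upright and loose on the bench; origin: centre of its underside. From below: steel barrel 48 mm across to 50 mm; stem 10 mm across to 90 mm; flange 36 mm across to 98 mm; black round knob 22 mm across to 142 mm, gripped from above. Mass unknown, 0.28 to 0.98 kg
- head_flange (a point): centre of the flange's flat underside (28 mm across, edge chamfered), 90 mm above the head's origin
- balancer: fixed stand of the spring-balanced arm: grey column 174 mm tall on a dark 100 x 100 mm foot; origin on the bench under the pivots; its -x axis points from the column along the arm to the fork, roughly towards the robot
- fork_seat (a point): centre of the seat on the fork's upper face, 256 mm out from the column and 237 mm above the bench when unloaded; axes as the balancer's, the fork stays level. A rim 6 mm high stands round the seat, a square of 44 mm inside: the flange is brought in above the rim and set down inside it. Keep the fingers above the flange
- swing_arm (a joint): arm angle q, rad: 0 unloaded at the upper stop, grows as the fork sinks, lower stop 0.75. Two parallel bars, 200 mm long, at q = 0 rising 0.30 rad to the fork. The seat moves on an arc of 200 mm radius: from its unloaded place 0.2*(cos(0.3-q)-cos(0.3)) m outward (-x of the balancer) and 0.2*(sin(0.3)-sin(0.3-q)) m down
- vial: bystander: screw-cap vial, 21 mm across, 52 mm tall, standing; origin at its underside
- loupe: bystander: black stand loupe, 38 mm across, 36 mm tall; origin at its underside
- gel_box: bystander: light grey flat box, 59 x 56 x 17 mm; origin at its underside
- fork: the fork: level 8 mm aluminium plate 52 mm wide, carried by the arm's end; origin at its upper pivot, 65 mm behind (+x of) the seat and 12 mm below the seat face. Its slot for the stem is 18 mm wide, open at the outer (-x) end, 26 mm beyond the seat, and ends 9 mm behind the seat
- spring (a point): middle of the coil spring under the upper bar. Preloaded: about 1 N down on the fork starts to move the arm, each further newton sinks it about 13 mm (0.065 rad); under the head it rests at q = 0.1 to 0.57, by the unknown weight. Lightly damped: let go over about 0.4 N out of balance it drops or springs up too fast; what counts is the hand's force along the arc, sideways drag in the fork included
Not all that is in view belongs to the job. Leave any blue or turquoise look-alike of the head alone.

How it is judged:
On the way, in this order (a step that is already met when the one before it is completed fails the run):
1. the head is lifted off the bench by the fingers (height (world z) of head above 0.03 m and contact force between the fingers and head above 1 N), for 0.1 s.
2. still held, the head rests in the fork inside the rim, and the arm has sunk under it (more than 0.06 rad) and is still (horizontal distance between head_flange and fork_seat below 0.008 m and z of head_flange in the frame of fork_seat below 0.003 m and value of joint swing_arm above 0.06 rad and velocity of joint swing_arm between -0.06 and 0.06 rad/s and contact force between head and balancer above 1.5 N and contact force between the fingers and head above 0.5 N), for 0.2 s.
At the end, for the whole second after the job is handed in: the head hangs upright (within 0.08 rad) in the fork, flange flat on the seat (within 3 mm in height) and inside the rim (within 8 mm of the seat's centre), the arm sunk by more than 0.06 rad and carrying it, all at rest and the head released (horizontal distance between head_flange and fork_seat below 0.008 m and z of head_flange in the frame of fork_seat between -0.003 and 0.003 m and angle between head's own z axis and vertical below 0.08 rad and value of joint swing_arm above 0.06 rad and velocity of joint swing_arm between -0.05 and 0.05 rad/s and linear speed of head below 0.02 m/s and contact force between the fingers and head below 0.05 N); the robot touches nothing.
It fails at once if the arm is jerked: it turns faster than 0.5 rad/s either way (velocity of joint swing_arm above 0.5 rad/s or velocity of joint swing_arm below -0.5 rad/s).
It fails at once if the arm drops or springs up when let go: with the head in the fork and no finger on it, it turns faster than 0.25 rad/s either way (contact force between the fingers and head below 0.05 N and horizontal distance between head_flange and fork_seat below 0.03 m and (velocity of joint swing_arm above 0.25 rad/s or velocity of joint swing_arm below -0.25 rad/s)).
It fails at once if the arm is strained: a force of more than 18 N on the arm or its stand (contact force between balancer and anything else above 18 N).
It fails at once if the head is tipped by more than 0.5 rad (angle between head's own z axis and vertical above 0.5 rad).
It fails at once if the vial, the loupe or the small flat box is moved by more than 20 mm (distance of any of vial, loupe, gel_box from where it was at the start of the episode above 0.02 m).
It also fails if it takes over 64 s, if anything falls off the work surface, if the arm or the gripper's body presses on something with over 40 N, if the wrist force passes 120 N, or if a joint passes its speed limit or range.

## Robot

A 7-joint arm with a two-finger parallel gripper is mounted at the origin on a cart in front of the work surface, level with it; the furniture and walls round the work are solid. World frame = base frame: x ahead of the robot, y to its left, z up, the work surface at z = 0. Lengths are in m, angles in rad, forces in N, time in s.
With the tool pointing down it reaches from about 0.4 to 0.9 m from the base axis. Payload 5.6 kg.
Tool frame: the origin (TCP) lies midway between the tips of the shut fingers; the grasp point (between the pads) lies 19 mm behind it; y points along the fingers, z is the direction in which the jaws open and shut, and the axes are right-handed (so a half turn about y gives the same grasp; the last joint's range is limited). The gripper opens to 92 mm and grips with 3 to 60 N. Pads are 20 mm wide; open, the fingers measure 128 mm over their backs; the gripper's body (75 mm by 189 mm) begins 69 mm behind the grasp point.
Start: joints at [-1.146, 0.468, -0.012, 1.603, 0.006, 1.071, -0.056], TCP at [0.293, 0.58, 0.215] pointing down, gripper open.
Joint ranges: [-2.53, 2.53], [-0.31, 2.02], [-1.57, 1.55], [0.28, 2.44], [-1.29, 4.43], [0.15, 1.84], [-2.92, 2.92]. Speed limits (rad/s): [2.57, 2.57, 3.14, 3.14, 3.14, 3.14, 3.14].

## Interface

Orientations are given as a 3x3 rotation matrix whose columns are the frame's x, y, z axes.
In Python, from station import env, effector, solver, viewer, workorder, search_frame, tip_of gives the robot as it stands. Calls block until the motion is done:
- env.reach(position, orientation): joint-space move of the TCP to a pose.
- env.movel(position, frame=None, rate=0.15): straight line of the TCP; frame=None keeps the orientation; rate is the mean speed in m/s.
- env.goto_joints(angles): joint-space move.
- effector.release() and effector.grasp(squeeze=None): open the fingers fully, or close them until they stop; squeeze is the grip in N (None keeps the last).
- env.pause(seconds).
- solver.inverse_kinematics(position, orientation): joint angles nearest the present ones, or None.
- env.sense(): the state.
- viewer.read_camera(name): name is "side" or "top" or "wrist"; returns (picture, depth): 384x512x3 uint8, red, green, blue; 384x512 float32, m along the optical axis (not along the pixel's ray), 0 where there is no reading.
- viewer.camera_info(name): a dict with "intrinsics" (3x3 intrinsics, pixels), "dist_coeffs" ([k1, k2, p1, p2, k3] as OpenCV has them; the pictures are not rectified), "eye" and "rotation" of the camera in the world; the wrist camera has in their place "T_tool_cam" (4x4, takes a point from camera to tool coordinates, whose origin is the TCP and whose axes are the tool frame's). Camera axes: x right, y up, looking along -z (the intrinsics and any distortion apply to the point x, -y, -z); pixel columns grow to the right and rows downward; lengths in m; the calibration is good to about 2 mm. A picture is of the moment at which its call begins: read the wrist's pose just before it. camera_info takes no time and is no camera call.
A pose or a line that the arm cannot do raises env.PlanningError and nothing moves.
- workorder.finish_job(): hands the job in, once; it reports no verdict.
Trained networks look in the newest picture that a camera, given by its name, has taken for a name from the list of things; names that differ only in an ending like _2 or _b are one class to them, and where a whole thing is asked for, a point or a joint stands for the part that bears it (a point fixed in the world has none). Each returns a list of dicts, best first, with "score" (0 to 1); they miss things now and then, are a little off and sometimes report something else, mostly with a low value. They report only what shows in the picture. A call takes as long as a camera call. They do not tell look-alikes from the thing itself.
- search_frame(camera, name): "at" ([x, y, z] in m, in world coordinates, good to about 4 mm: the middle of the surface that is visible of it).
- tip_of(camera, name): "at" ([x, y, z] in m, in world coordinates, good to about 4 mm: a listed point, or the origin of a listed thing).
The state is a dict: "t": time; "joint_positions": joint angles; "joint_velocities": joint speeds; "tau": joint torques, N m; "ee_pos": TCP position; "tcp_rot": TCP orientation; "wrist_force": force on the tool from outside, world axes, zero at the start; "moment": the same for the moment, N m; "gripper_width": finger opening in m.
Only numpy, scipy, OpenCV 4.12 (cv2) and the standard library are available. Lean on these libraries where they do the work, as an engineer would, in place of code of your own. Each camera call takes 0.05 s, during which the arm holds its last target. There are 200 camera calls.

## Working session

There is one attempt and no reset: what is moved stays moved. The work goes in short steps, each a Python script; the robot and the scene stay as the last script left them, time stands still between calls to the robot, and variables do not carry over. Pictures are saved under pics/ and viewed, on a budget of 10 in all, crops included, one or two more only if the job needs it, and the job is handed in when it is done.

```bash
mkdir -p pics; ls; python3 - <<'E'
from station import *
import cv2
s=env.sense();print(s)
for c in ("side","top"):
    im,d=viewer.read_camera(c);cv2.imwrite(f"pics/{c}0.png",im[:,:,::-1])
    for n in ("head","balancer","vial","loupe","gel_box","fork"):
        print(c,n,[(round(r["score"],2),[round(float(v),3) for v in r["at"]]) for r in search_frame(c,n)[:3]])
    for n in ("head","head_flange","fork_seat","balancer"):
        print(c,'tip',n,[(round(r["score"],2),[round(float(v),3) for v in r["at"]]) for r in tip_of(c,n)[:3]])
print(viewer.camera_info("top"),viewer.camera_info("side"))
E
```

```text
pics
{'t': 0.0, 'joint_positions': array([-1.14601064,  0.46837731, -0.01161128,  1.60361379,  0.00600321,
        1.07141341, -0.05627224]), 'joint_velocities': array([-7.26499368e-04,  4.86444341e-04, -1.19053156e-03, -1.07497766e-04,
        9.70025440e-05, -1.18790396e-03,  1.04392721e-03]), 'tau': array([-7.10142149e-05, -5.20570529e+01, -1.22335876e-02, -2.43763018e+01,
       -5.66361460e-02,  1.71660399e-02,  1.37963452e-04]), 'ee_pos': array([0.29288699, 0.57961668, 0.21364435]), 'tcp_rot': array([[ 8.92556725e-01, -6.89584347e-04,  4.50934605e-01],
       [-4.50935115e-01, -1.63810519e-03,  8.92555230e-01],
       [ 1.23186200e-04, -9.99998421e-01, -1.77305960e-03]]), 'wrist_force': array([-0.26413049,  0.6648528 ,  0.23271354]), 'moment': array([ 0.06361665, -0.04110402,  0.01434588]), 'gripper_width': 0.09170039494089763}
side head [(0.86, [0.374, -0.272, 0.051]), (0.78, [0.391, -0.365, 0.051]), (0.77, [0.474, -0.378, 0.043])]
side balancer [(0.68, [0.764, 0.086, 0.164])]
side vial []
side loupe [(0.66, [0.412, -0.096, 0.029])]
side gel_box [(0.58, [0.428, 0.24, 0.017]), 
[... 1289 characters left out ...]
  0.        ]), 'eye': array([ 0.20476379, -0.23382674,  1.32645686]), 'rotation': array([[ 0.45439533,  0.83972818, -0.29729021],
       [-0.89077138,  0.43101141, -0.14406776],
       [ 0.00715771,  0.33028133,  0.9438554 ]])} {'intrinsics': array([[360.83650087,   0.        , 254.38748131],
       [  0.        , 360.83650087, 194.53967767],
       [  0.        ,   0.        ,   1.        ]]), 'dist_coeffs': array([-0.00999814,  0.        ,  0.        ,  0.        ,  0.        ]), 'eye': array([ 0.11268374, -0.77490174,  0.97183767]), 'rotation': array([[ 0.82713756,  0.38496446, -0.40944576],
       [-0.56196679,  0.55868592, -0.60996998],
       [-0.00606518,  0.734624  ,  0.67844734]])}
```

```bash
python3 - <<'E'
import cv2
a=cv2.imread("pics/side0.png");b=cv2.imread("pics/top0.png")
cv2.imwrite("pics/side0b.png",cv2.resize(a,(800,600)));cv2.imwrite("pics/top0b.png",cv2.resize(b,(800,600)))
E
```

```text
(no output)
```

View pics/side0.png

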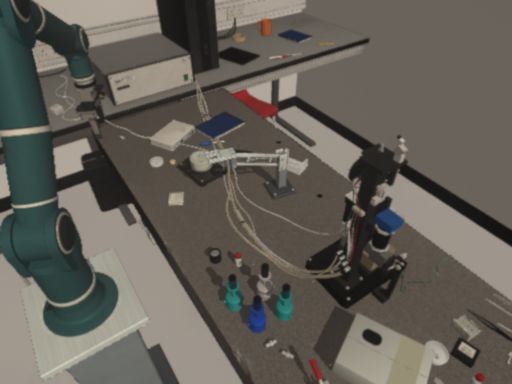

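View pics/top0.png

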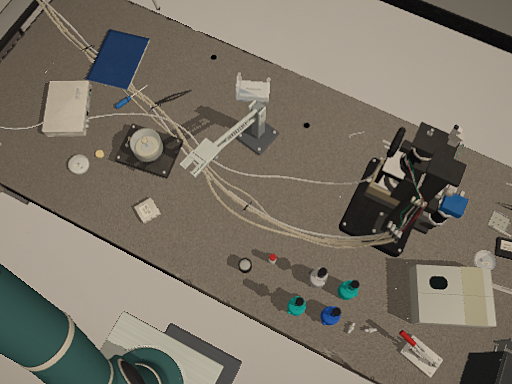

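Side view: candidates are turquoise (233,295) and (285,302), blue (257,315) and steel (264,281). In the top view the steel one is at (319,276), with turquoise at (297,305) and (348,289), and blue at (331,315). I choose the steel one. The vial is the red cap at side (238,258), the loupe is at (215,255), and the box is at (176,199). Next I'll project the candidates and check a close crop.

```bash
cat > h.py <<'E'
from station import *
import numpy as np, cv2
np.set_printoptions(precision=4,suppress=True)
def cam(c):
    i=viewer.camera_info(c)
    if "eye" in i: return i["intrinsics"],i["dist_coeffs"],np.array(i["eye"]),np.array(i["rotation"])
    s=env.sense();T=np.array(i["T_tool_cam"]);R=s["tcp_rot"]
    return i["intrinsics"],i["dist_coeffs"],s["ee_pos"]+R@T[:3,3],R@T[:3,:3]
def project(C,P):
    K,D,e,R=C; p=(np.atleast_2d(P)-e)@R*[1,-1,-1]
    return cv2.projectPoints(p,np.zeros(3),np.zeros(3),K,D)[0][:,0]
def world(C,uv,depth):
    K,D,e,R=C; n=cv2.undistortPoints(np.float64(uv).reshape(-1,1,2),K,D)[:,0]
    d=np.asarray(depth).reshape(-1,1)
    return e+(np.c_[n,np.ones(len(n))]*d*[1,-1,-1])@R.T
def onplane(C,uv,z):
    w=world(C,uv,np.ones(len(uv))); e=C[2]; d=w-e
    return e+d*((z-e[2])/d[:,2:])
def down(yaw): # tool y down, z horizontal at yaw
    z=np.array([np.cos(yaw),np.sin(yaw),0]);y=np.array([0,0,-1.]);return np.c_[np.cross(y,z),y,z]
E
python3 - <<'E'
from h import *
from scipy import ndimage
pts=np.array([[.376,-.266,.142],[.398,-.357,.142],[.48,-.371,.142],[.473,-.287,.142]])
for c in("side","top"): print(c,project(cam(c),pts), project(cam(c),[.551,.127,.237]))
C=cam("top");im,d=viewer.read_camera("top")
W=world(C,np.stack(np.meshgrid(np.arange(512),np.arange(384)),-1).reshape(-1,2),d.ravel()).reshape(384,512,3)
# steel head: flange/knob levels
for n,u,v in(("head",319,276),("vial",272,258),("loupe",245,265)):
    w=W[v-18:v+19,u-18:u+19].reshape(-1,3)
    m=w[:,2]>.02;print(n,m.sum(),w[m].max(0),w[m].min(0),np.median(w[m],0))
np.save("W.npy",W)
im=cv2.resize(im[150:350,170:400],None,fx=3,fy=3,interpolation=cv2.INTER_CUBIC)
cv2.imwrite("pics/crop1.png",im[:,:,::-1])
E
```

```text
side [[231.1763 276.843 ]
 [256.772  297.2591]
 [285.1475 285.6687]
 [264.7201 265.4973]] [[213.3136 155.5359]]
top [[299.3441 301.145 ]
 [336.0547 309.9975]
 [354.2002 283.1597]
 [323.0155 270.6478]] [[192.7443 162.9654]]
head 307 [ 0.4886 -0.2338  1.3265] [ 0.2048 -0.3106  0.0201] [ 0.4652 -0.2842  0.092 ]
vial 65 [ 0.4765 -0.1394  1.3265] [ 0.2048 -0.2338  0.0221] [ 0.463  -0.1511  0.0503]
loupe 151 [ 0.4341 -0.0699  1.3265] [ 0.2048 -0.2338  0.0224] [ 0.4151 -0.0886  0.0326]
```

View pics/crop1.png

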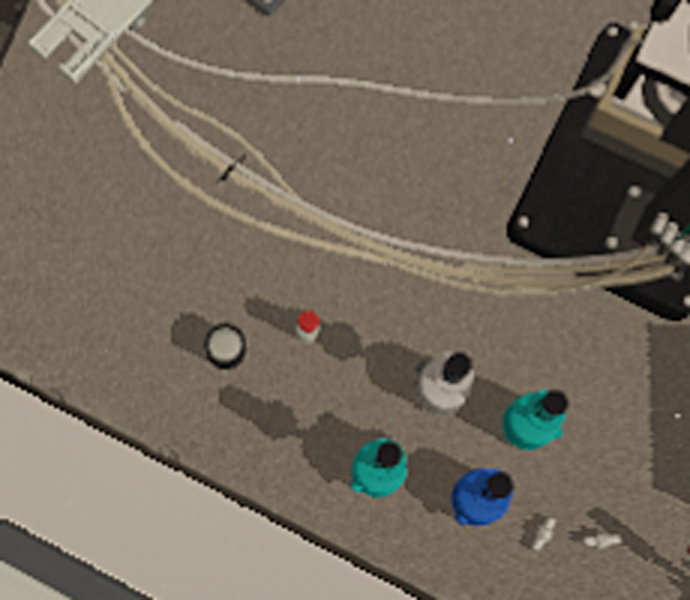

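The crop confirms it: steel body with a black knob at crop (457,365), world about (0.473,-0.287). The look-alikes are 84 mm or more away. The fork has a square rim with a slot open towards the robot. Next I'll look from the wrist above both, travelling high.

```bash
python3 - <<'E'
from h import *
def q(n,f): print(f.__name__,n,[(round(r["score"],2),np.round(r["at"],4).tolist()) for r in f("wrist",n)[:4]])
print(viewer.camera_info("wrist"))
env.movel([.293,.58,.47],rate=.3)
by=np.radians(-12.3)
for nm,p,yaw in(("fork",[.53,.13,.47],by+np.pi/2),("head",[.46,-.285,.36],np.radians(45))):
    js=[(np.abs(solver.inverse_kinematics(np.array(p),down(y)) -env.sense()["joint_positions"]).max(),y) for y in(yaw,yaw+np.pi) if solver.inverse_kinematics(np.array(p),down(y)) is not None]
    print(nm,js); env.reach(np.array(p),down(min(js)[1])); env.pause(.3)
    C=cam("wrist");im,d=viewer.read_camera("wrist");np.savez(f"{nm}.npz",im=im,d=d,e=C[2],R=C[3],K=C[0],D=C[1]);cv2.imwrite(f"pics/w{nm}.png",im[:,:,::-1])
    if nm=="fork":q("fork_seat",tip_of);q("balancer",tip_of);q("fork",search_frame)
    else:q("head",tip_of);q("head_flange",tip_of);q("head",search_frame)
print(env.sense()["t"],env.sense()["joint_positions"])
E
```

```text
{'intrinsics': array([[336.9334,   0.    , 257.776 ],
       [  0.    , 336.9334, 180.2659],
       [  0.    ,   0.    ,   1.    ]]), 'dist_coeffs': array([-0.0036,  0.    ,  0.    ,  0.    ,  0.    ]), 'T_tool_cam': array([[-0.0008, -0.9625, -0.2712, -0.0763],
       [ 0.0001,  0.2712, -0.9625, -0.1695],
       [ 1.    , -0.0008, -0.0001, -0.    ],
       [ 0.    ,  0.    ,  0.    ,  1.    ]])}
fork [(np.float64(1.145656448689693), np.float64(1.356120828799594)), (np.float64(1.960557438568152), np.float64(4.497713482389387))]
call fork_seat [(0.95, [0.5525, 0.1233, 0.2381])]
call balancer [(0.91, [0.804, 0.0672, -0.0034])]
call fork [(0.76, [0.5699, 0.1182, 0.2345])]
head [(np.float64(0.4836228999835675), np.float64(0.7853981633974483)), (np.float64(2.5669550129133034), np.float64(3.9269908169872414))]
call head [(0.89, [0.4859, -0.3717, 0.0007]), (0.8, [0.3946, -0.3578, -0.0031]), (0.64, [0.4762, -0.2843, 0.0002]), (0.62, [0.3743, -0.2631, 0.0031])]
call head_flange [(0.86, [0.4718, -0.2868, 0.0879]), (0.85, [0.3743, -0.2654, 0.091]), (0.56, [0.4815, -0.3683, 0.0924]), (0.55, [0.3933, -0.3554, 0.0902])]
call head [(0.98, [0.3793, -0.2573, 0.1013]), (0.95, [0.484, -0.366, 0.0496]), (0.92, [0.3973, -0.3508, 0.0981]), (0.8, [0.4692, -0.2803, 0.099])]
6.5917 [-0.1864  0.1801  0.7942  1.7224 -0.1332  1.2946  1.4218]
```

```bash
python3 - <<'E'
import cv2,numpy as np
a=cv2.imread("pics/wfork.png");b=cv2.imread("pics/whead.png")
cv2.imwrite("pics/both.png",cv2.resize(np.vstack([a,b]),(400,600)) if 0 else np.hstack([cv2.resize(a,(400,300)),cv2.resize(b,(400,300))]))
from h import *
f=np.load("fork.npz");C=(f["K"],f["D"],f["e"],f["R"])
print(project(C,[[.5515,.125,.237]]))
u,v=project(C,[[.5515,.125,.237]])[0].astype(int)
cv2.imwrite("pics/fcrop.png",cv2.resize(a[max(v-60,0):v+60,u-80:u+80],(800,600),interpolation=cv2.INTER_CUBIC));print(u-80,max(v-60,0))
E
```

```text
[[257.1833 168.6694]]
177 108
```

View pics/both.png

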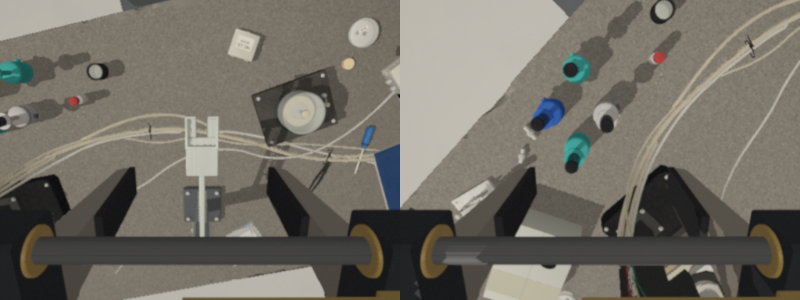

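View pics/fcrop.png

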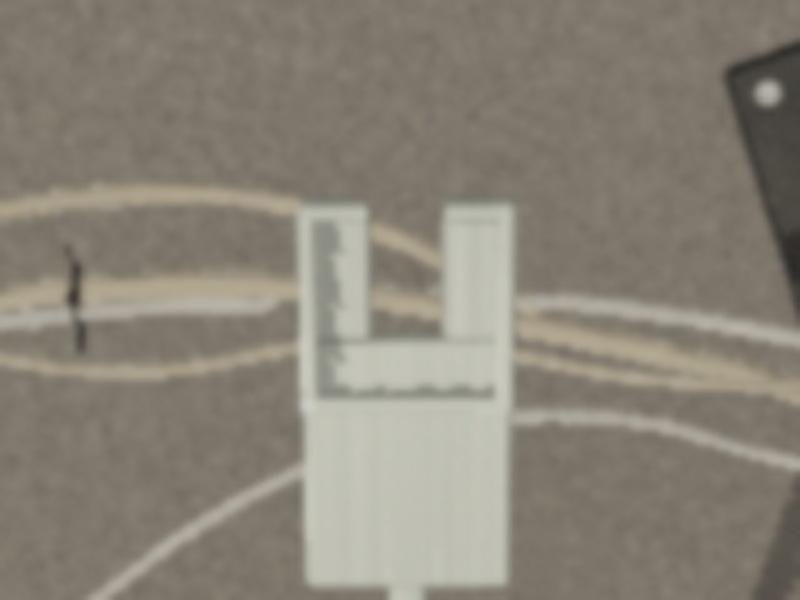

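The fork view is aligned with the balancer axis. In the crop the slot edges are at x=370/443, the slot end at row 341 and the outer end at row 205. In the head view the steel head is at (605,118) of the pair. I'll compute the seat and head positions from these.

```bash
python3 - <<'E'
from h import *
f=np.load("fork.npz");C=(f["K"],f["D"],f["e"],f["R"])
cr=np.array([[370,341],[443,341],[299,205],[515,205],[318,397],[494,397],[406.5,250],[300,400],[515,400],[305,583],[510,583]],float)
uv=cr/5+[177,108]-.4
z=np.array([.237,.237,.243,.243,.243,.243,.237,.243,.243,.237,.237])
P=np.vstack([onplane(C,uv[i:i+1],z[i]) for i in range(len(cr))])
by=np.radians(-12.3)
ax=np.array([np.cos(by),np.sin(by)]);ay=np.array([-ax[1],ax[0]])
for p in P: print(p, "along",p[:2]@ax,"lat",p[:2]@ay)
dw=world(C,uv,[f["d"][int(round(v)),int(round(u))] for u,v in uv]);print(dw)
f=np.load("head.npz");C=(f["K"],f["D"],f["e"],f["R"])
im,d=f["im"].astype(int),f["d"]
W=world(C,np.stack(np.meshgrid(np.arange(512.),np.arange(384.)),-1).reshape(-1,2),d.ravel()).reshape(384,512,3)
near=np.hypot(W[...,0]-.472,W[...,1]+.287)<.035
for lo,hi in((.134,.15),(.10,.15),(.085,.101),(.03,.055)):
    m=near&(W[...,2]>lo)&(W[...,2]<hi);w=W[m]
    c,r=cv2.minEnclosingCircle(w[:,:2].astype(np.float32));print(lo,m.sum(),np.median(w[:,2]),w.mean(0),c,r)
E
```

```text
[0.5586 0.1151 0.237 ] along 0.5212961051266063 lat 0.23148811450483425
[0.5625 0.1328 0.237 ] along 0.5212658299608085 lat 0.24953834062280297
[0.5208 0.1063 0.243 ] along 0.48619062287213416 lat 0.2148464183237165
[0.5317 0.1566 0.243 ] along 0.48610542540197454 lat 0.26629631145735366
[0.5683 0.1    0.243 ] along 0.533964799911695 lat 0.2187743336755607
[0.5775 0.1423 0.243 ] along 0.5338918202019826 lat 0.262047792928354
[0.5381 0.1288 0.237 ] along 0.4983392968113836 lat 0.24047409206970063
[0.5681 0.0955 0.243 ] along 0.5347433631529264 lat 0.2143364846154688
[0.5793 0.1472 0.243 ] along 0.5346541477898442 lat 0.26722586655108965
[0.6181 0.0847 0.237 ] along 0.5858636932031873 lat 0.21447017284592942
[0.6293 0.1364 0.237 ] along 0.5857729715680914 lat 0.2672913570045574
[[ 0.559   0.115   0.2357]
 [ 0.5623  0.1328  0.2375]
 [ 0.5599  0.0822  0.0058]
 [ 0.5786  0.1628 -0.0007]
 [ 0.5691  0.0997  0.2402]
 [ 0.578   0.1423  0.2412]
 [ 0.5857  0.1185  0.0058]
 [ 0.5681  0.0955  0.2431]
 [ 0.6554  0.1475 -0.0005]
 [ 0.6179  0.0848  0.2376]
 [ 0.7322  0.1303 -0.0012]]
0.134 274 0.1412507894783737 [ 0.4723 -0.2858  0.1409] (0.4727856516838074, -0.28615662455558777) 0.011082478798925877
0.1 361 0.14091208440754915 [ 0.471  -0.2847  0.1353] (0.473057359457016, -0.2862190306186676) 0.011354141868650913
0.085 254 0.0974959899234665 [ 0.4682 -0.2824  0.0975] (0.47289448976516724, -0.2864821255207062) 0.017854424193501472
0.03 398 0.04852936718712003 [ 0.4644 -0.2787  0.0474] (0.4730238914489746, -0.28387022018432617) 0.02681109681725502
```

```bash
cat >> h.py <<'E'
BY=np.radians(-12.3);AX=np.array([np.cos(BY),np.sin(BY),0]);AY=np.array([-AX[1],AX[0],0])
SEAT=np.array([.5518,.1259,.237]);PL=down(BY+np.pi/2);PK=down(np.radians(45))
def force(n=15):
    F=[]
    for _ in range(n): env.pause(.02);F.append(env.sense()["wrist_force"])
    return np.mean(F,0),np.std(F,0)
E
python3 - <<'E'
from h import *
env.reach(np.array([.4728,-.2862,.26]),PL);env.pause(.3);a=force();print("tare PL",*a)
env.reach(np.array([.4728,-.2862,.20]),PK);env.pause(.2);b=force();print("tare PK",*b)
env.movel(np.array([.4728,-.2862,.104]),PK,rate=.1);env.pause(.2);print(env.sense()["ee_pos"],force(5)[0])
effector.grasp(squeeze=25);env.pause(.2);s=env.sense();print("w",s["gripper_width"],force(5)[0])
env.movel(np.array([.4728,-.2862,.30]),PK,rate=.1);env.pause(.3);print("w",env.sense()["gripper_width"]);print("loaded",*force())
print(env.sense()["t"],env.sense()["ee_pos"],env.sense()["moment"])
np.savez("tare.npz",PL=a[0],PK=b[0])
E
```

```text
tare PL [-0.0716  0.1627  0.027 ] [0.4679 0.3465 0.4541]
tare PK [ 0.0743  0.0824 -0.0501] [0.3516 0.5329 0.2944]
[ 0.4732 -0.2863  0.1046] [-0.1959  0.172  -0.0069]
w 0.021668222176992002 [ 0.6888  1.1846 -0.7024]
w 0.021531013110721947
loaded [ 0.1954  0.0885 -5.239 ] [0.425  0.5906 0.2534]
14.15 [ 0.4728 -0.2862  0.3   ] [-0.0449  0.043   0.0525]
```

```bash
python3 - <<'E'
from h import *
p=SEAT-.09*AX; p[2]=.300
env.movel(p,PL,rate=.2);env.pause(.2)
p[2]=.266;env.movel(p,PL,rate=.1);env.pause(.3);print("load",force()[0]-np.load("tare.npz")["PL"],env.sense()["ee_pos"],p)
C=cam("wrist");im,d=viewer.read_camera("wrist");np.savez("pre.npz",im=im,d=d,e=C[2],R=C[3],K=C[0],D=C[1])
for n in("head_flange","fork_seat"):print(n,[(round(r["score"],2),np.round(r["at"],4)) for r in tip_of("wrist",n)[:2]])
im2,d2=viewer.read_camera("side")
for n in("head_flange","fork_seat"):print(n,[(round(r["score"],2),np.round(r["at"],4)) for r in tip_of("side",n)[:6]])
u,v=project(cam("side"),p)[0].astype(int)
a=cv2.resize(im2[v-50:v+70,u-60:u+100],(533,400),interpolation=cv2.INTER_CUBIC)
b=cv2.resize(im,(533,400))
cv2.imwrite("pics/pre.png",np.vstack([a,b])[:,:,::-1][:800]);cv2.imwrite("pics/pre.png",cv2.resize(np.hstack([a,b]),(800,300))[:,:,::-1])
print(env.sense()["t"])
E
```

```text
load [ 0.1102 -0.3812 -5.2134] [0.4639 0.1451 0.2661] [0.4639 0.1451 0.266 ]
head_flange [(0.88, array([0.4643, 0.1436, 0.2511])), (0.64, array([ 0.4685, -0.1446,  0.0001]))]
fork_seat [(0.77, array([0.5536, 0.1227, 0.239 ])), (0.6, array([ 0.4314,  0.2489, -0.0033]))]
head_flange [(0.86, array([ 0.3993, -0.3593,  0.0876])), (0.81, array([ 0.478 , -0.3708,  0.089 ])), (0.68, array([ 0.373 , -0.2678,  0.0943])), (0.58, array([0.4613, 0.1447, 0.2509]))]
fork_seat [(0.74, array([0.5504, 0.1262, 0.2367]))]
18.0
```

View pics/pre.png

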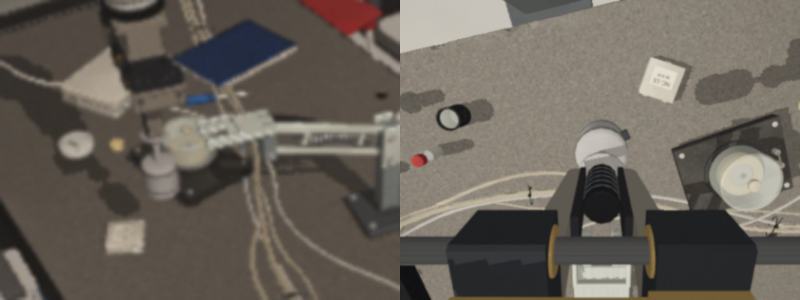

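Held upright, load 5.2 N. Next I'll slide in above the rim, checking the force, then lower to contact.

```bash
cat >> h.py <<'E'
T=np.load("tare.npz")["PL"]
OFF=np.zeros(3)
def arc(h): # TCP pose with seat sunk by h (h<0: above the seat)
    q=.3-np.arcsin(np.sin(.3)-max(h,0)/.2); o=.2*(np.cos(.3-q)-np.cos(.3))
    return SEAT+[0,0,.014-h]-o*AX+OFF, q
E
python3 - <<'E'
from h import *
for k in(.045,.02,0):
    p=SEAT-k*AX;p[2]=.266;env.movel(p,PL,rate=.05);f=force(10)[0]-T;print(k,f)
    if np.hypot(*f[:2])>1.5 or f[2]>-4: raise SystemExit("contact")
env.pause(.2)
C=cam("wrist");im,d=viewer.read_camera("wrist")
for n in("head_flange","fork_seat"):print(n,[(round(r["score"],2),np.round(r["at"],4)) for r in tip_of("wrist",n)[:2]])
for c in("side","top"):
    im,d=viewer.read_camera(c)
    for n in("head_flange","fork_seat"):print(c,n,[(round(r["score"],2),np.round(r["at"],4)) for r in tip_of(c,n)[:5] if r["at"][2]>.2])
    u,v=project(cam(c),SEAT)[0].astype(int)
    cv2.imwrite(f"pics/in_{c}.png",cv2.resize(im[v-40:v+40,u-50:u+50],(400,320),interpolation=cv2.INTER_CUBIC)[:,:,::-1])
cv2.imwrite("pics/in.png",np.hstack([cv2.imread("pics/in_side.png"),cv2.imread("pics/in_top.png")]))
print(env.sense()["t"])
E
```

```text
0.045 [ 0.3094  0.0401 -5.4372]
0.02 [-0.3357 -0.1262 -5.3092]
0 [ 0.1604  0.2659 -5.3646]
head_flange [(0.96, array([0.552 , 0.1225, 0.2517])), (0.26, array([ 0.4665, -0.1469, -0.0005]))]
fork_seat []
side head_flange [(0.64, array([0.5483, 0.1239, 0.2532]))]
side fork_seat [(0.55, array([0.5487, 0.127 , 0.2347]))]
top head_flange [(0.48, array([0.5492, 0.1248, 0.2552]))]
top fork_seat [(0.52, array([0.549 , 0.1264, 0.2388]))]
21.4
```

View pics/in.png

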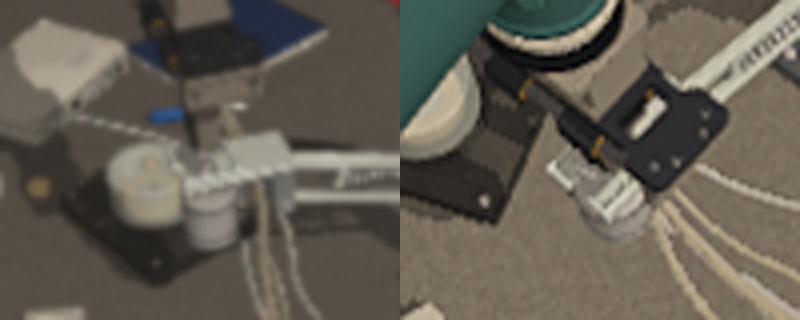

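The head is in the slot with no side force. I'll shift it 1 mm to the left, as both outside cameras suggest, then lower and watch the force.

```bash
sed -i 's/^OFF=.*/OFF=.001*AY/' h.py; python3 - <<'E'
from h import *
for h in(-.012,-.008,-.005,-.003,-.001,.002,.005,.010):
    p,q=arc(h);env.movel(p,PL,rate=.02);env.pause(.1);f=force(10)[0]-T
    print(h,round(q,3),f,"ax %.2f lat %.2f"%(f@AX,f@AY),env.sense()["ee_pos"]-p)
    if abs(f@AY)>2 or abs(f@AX)>2.5: print("side force");break
print(env.sense()["t"])
E
```

```text
-0.012 0.0 [ 0.0329 -0.1966 -5.1219] ax 0.07 lat -0.19 [ 0. -0.  0.]
-0.008 0.0 [ 0.0283 -0.0579 -5.3756] ax 0.04 lat -0.05 [ 0.0001 -0.      0.0001]
-0.005 0.0 [ 0.2057 -0.3175 -5.306 ] ax 0.27 lat -0.27 [0.     0.     0.0001]
-0.003 0.0 [ 0.1732 -0.0166 -5.4675] ax 0.17 lat 0.02 [0. 0. 0.]
-0.001 0.0 [ 0.4919 -0.3608 -5.1884] ax 0.56 lat -0.25 [ 0. -0.  0.]
0.002 0.01 [ 0.3235  0.0948 -3.9147] ax 0.30 lat 0.16 [0.0001 0.     0.0001]
0.005 0.026 [-0.1188 -0.0627 -3.4843] ax -0.10 lat -0.09 [-0. -0.  0.]
0.01 0.052 [-0.2883 -0.0431 -3.3519] ax -0.27 lat -0.10 [ 0.     -0.      0.0001]
26.0083
```

Contact came at seat height, so the flange is inside the rim, and there is no side force. Following the arc down.

```bash
python3 - <<'E'
from h import *
for h in(.020,.030,.040,.046,.050):
    p,q=arc(h);env.movel(p,PL,rate=.025);env.pause(.15);f=force(15)[0]-T
    print(h,round(q,3),f,"ax %.2f lat %.2f"%(f@AX,f@AY))
    if abs(f@AY)>2 or abs(f@AX)>2.5 or f[2]>-.3: print("stop");break
print(env.sense()["t"],env.sense()["gripper_width"])
E
```

```text
0.02 0.103 [-0.3514  0.0976 -2.448 ] ax -0.36 lat 0.02
0.03 0.154 [-0.5681 -0.2782 -1.735 ] ax -0.50 lat -0.39
0.04 0.204 [-0.749  -0.1631 -0.8923] ax -0.70 lat -0.32
0.046 0.234 [-0.5563 -0.2891 -0.8009] ax -0.48 lat -0.40
0.05 0.254 [-0.7315 -0.3617 -0.1733] ax -0.64 lat -0.51
stop
30.375 0.021457362762457556
```

```bash
python3 - <<'E'
from h import *
h=.0525
for i in range(4):
    p,q=arc(h);env.movel(p,PL,rate=.02);env.pause(.3);f=force(45)[0]-T
    print(h,round(q,3),f,"ax %.2f lat %.2f"%(f@AX,f@AY))
    t=f[2]+np.sin(.3-q)*(f@AX)  # hand force component, ~vertical here
    if abs(f[2])<.1: break
    h-=f[2]/75
im,d=viewer.read_camera("side")
for c in("side","top"):
    if c=="top": im,d=viewer.read_camera(c)
    for n in("head_flange","fork_seat"):print(c,n,[(round(r["score"],2),np.round(r["at"],4)) for r in tip_of(c,n)[:5] if r["at"][1]>.05])
    u,v=project(cam(c),p)[0].astype(int)
    cv2.imwrite(f"pics/dn_{c}.png",cv2.resize(im[v-40:v+40,u-50:u+50],(400,320),interpolation=cv2.INTER_CUBIC)[:,:,::-1])
cv2.imwrite("pics/dn.png",np.hstack([cv2.imread("pics/dn_side.png"),cv2.imread("pics/dn_top.png")]))
print(env.sense()["t"],env.sense()["ee_pos"])
E
```

```text
0.0525 0.267 [-0.6812 -0.4172 -0.1982] ax -0.58 lat -0.55
0.05514332809638266 0.28 [-0.6024 -0.2584  0.158 ] ax -0.53 lat -0.38
0.053036103230396925 0.27 [-0.5316 -0.2211 -0.1731] ax -0.47 lat -0.33
0.05534344670672536 0.281 [-0.4608 -0.2932 -0.0799] ax -0.39 lat -0.38
side head_flange [(0.73, array([0.5424, 0.1304, 0.1807]))]
side fork_seat [(0.79, array([0.5429, 0.1281, 0.1823])), (0.71, array([0.7998, 0.0742, 0.0018]))]
top head_flange [(0.61, array([0.5419, 0.1288, 0.1837]))]
top fork_seat [(0.62, array([0.5423, 0.1275, 0.184 ]))]
35.9583 [0.5433 0.1288 0.1957]
```

View pics/dn.png

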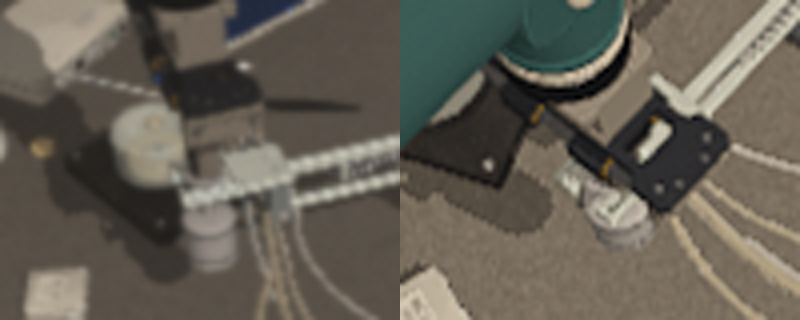

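Balanced within about 0.1 N at q≈0.28, with flange and seat coinciding. I'll ease the grip, recheck the force, release and retreat upwards.

```bash
python3 - <<'E'
from h import *
effector.grasp(squeeze=4);env.pause(.3);f=force(40)[0]-T;print("soft",f,env.sense()["gripper_width"])
if abs(f[2])<.3:
    effector.release();env.pause(.5);print("open",env.sense()["gripper_width"],force(15)[0]-T)
    p=env.sense()["ee_pos"].copy();p[2]+=.12;env.movel(p,PL,rate=.05);env.pause(1)
    for c in("side","top"):
        im,d=viewer.read_camera(c)
        for n in("head_flange","fork_seat"):print(c,n,[(round(r["score"],2),np.round(r["at"],4)) for r in tip_of(c,n)[:6] if r["at"][1]>.05])
        u,v=project(cam(c),[.5433,.1288,.18])[0].astype(int)
        cv2.imwrite(f"pics/r_{c}.png",cv2.resize(im[v-40:v+40,u-50:u+50],(400,320),interpolation=cv2.INTER_CUBIC)[:,:,::-1])
    cv2.imwrite("pics/r.png",np.hstack([cv2.imread("pics/r_side.png"),cv2.imread("pics/r_top.png")]))
print(env.sense()["t"])
E
```

```text
soft [-0.306  -0.3438  0.0247] 0.02203251702112585
open 0.09214825040626236 [-0.0042 -0.2015 -0.0681]
side head_flange [(0.53, array([0.542 , 0.13  , 0.1859]))]
side fork_seat [(0.61, array([0.5425, 0.1291, 0.1822]))]
top head_flange [(0.87, array([0.54  , 0.1288, 0.1845]))]
top fork_seat [(0.78, array([0.5408, 0.129 , 0.185 ]))]
42.85
```

View pics/r.png

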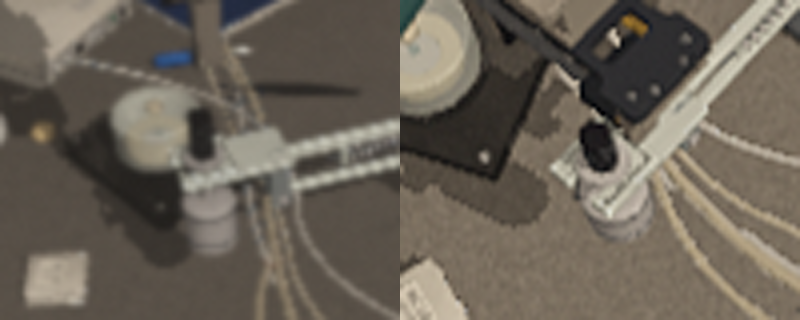

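The head hangs upright in the fork with its flange inside the rim. The arm stayed at the height where I let go, and the gripper is clear above. Handing in.

```bash
python3 -c "
from h import *
print(workorder.finish_job(),env.sense()['t'])"
```

```text
the job is handed in; nothing more can be done
the job is handed in; nothing more can be done
```

The steel head is hanging upright in the fork and released, and the job was handed in at about 43 s; no verdict was reported. I picked it up by the black knob at about (0.473, -0.286) and weighed it at 5.3 N. I slid it in above the rim and followed the arc down to a sink of about 55 mm (q ≈ 0.28). I let go once the hand's vertical force was about 0.02 N.

**Last checks:**
- **Arm and head:** After release, the side and top cameras put the flange within about 1 mm of the seat horizontally. The arm was at the same height as before I let go, to within the camera's few millimetres.
- **Disagreement:** In height, the side camera put the flange 3.7 mm above the seat, right at the accuracy of the detection. The top camera put it at -0.5 mm. Contact was felt at seat height, not at rim height, so I trust the top camera.
- **Side force:** About 0.3 to 0.5 N of horizontal drag was still there just before release. It acts almost at right angles to the arc at that point.
- **Not re-measured:** I did not measure the vial, loupe and box again at the end. My path stayed well clear of them.

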